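Reset the relay box and hold the test lever half-way

ROBOT

A 6-joint arm with a two-finger parallel gripper is mounted at the origin on the work surface. World frame = base frame: x ahead of the robot, y to its left, z up, the work surface at z = 0. Lengths are in mm, angles in rad, forces in N, time in s.
With the tool pointing down it reaches from about 425 to 950 mm from the base axis. Payload 3.5 kg.
Tool frame: the origin (TCP) lies midway between the tips of the shut fingers; the grasp point (between the pads) lies 19 mm behind it; z points along the fingers, y is the line along which they close (so a half turn about z gives the same grasp; the last joint's range is limited). The gripper opens to 85 mm and grips with 20 to 120 N. Pads are 22 mm wide; open, the fingers measure 114 mm over their backs; the gripper's body (76 mm by 85 mm) begins 54 mm behind the grasp point. The pads swing forward as they close: fully open they stand 13 mm farther back than shut.
Start: joints at [-1.441, 0.286, 1.577, -0, 1.279, -0.15], TCP at [186.435, -648.728, 231.325] pointing down, gripper open.
Joint ranges: [-2.77, 2.77], [-0.9, 2.22], [0.21, 2.48], [-1.53, 4.67], [0.24, 2.81], [-2.84, 2.84]. Speed limits (rad/s): [2.79, 2.79, 3.14, 3.14, 3.14, 3.14].

INTERFACE

Orientations are given as [roll, pitch, yaw] about the fixed x, y, z axes, in that order (R = Rz(yaw) Ry(pitch) Rx(roll)).
In Python, from rig import robot, cams gives the robot as it stands.
- The arm moves only by the shell command python3 -m jog 'ROWS' [FORCE]. ROWS is JSON, a list that holds one entry, the list of rows, each a list of 7 numbers: the opening, from 0 (shut) to 1 (fully open), then the shift along the tool's x, y, z in m, then the turn, a rotation vector about the tool's x, y, z in degrees. In form: [[[claw, tx, ty, tz, ax, ay, az], ...]]. A call has 1 to 5 rows; each row is the pose to reach, as a shift and turn from the pose commanded when the call began, along the tool's axes at that moment; what a row does not reach only later rows make up. A row lasts 1/10 s, in which the tool goes at most 50 mm and 8.59 degrees, less where a joint would pass 70% of its speed; a pose out of reach is approached as far as the arm can. A call with a gripper value outside its range is refused whole. The fingers move at their own pace and stop on an object; FORCE is the grip in N (left out, the last holds). Time passes only in rows, so rows that repeat a pose let the fingers close. It gives the time, the measured TCP pose, the force, the opening and the grip force at its end, in the units of the state.
- robot.read_state(): the state, without advancing time (a new reading comes with each control period).
- cams.snapshot(name): name is "scene" or "top" or "wrist"; returns a dict with "frame" (400x640x3 uint8, red, green, blue), "intrinsics" (3x3 intrinsics, pixels), "world_from_camera" (4x4, takes a point from camera to world coordinates). Camera axes: x right, y down, z forward; pixel columns grow to the right and rows downward; lengths in mm; the calibration is good to about 2 mm. A picture is of the moment at which its call begins. There is no depth.
- robot.hand_in(): hands the job in; it is judged then, once.
The state is a dict: "t": time; "joints": joint angles; "joint_vel": joint speeds; "tau": joint torques, N m; "eef_pos": TCP position; "eef_rot": TCP orientation; "force": force on the tool from outside, world axes, zero at the start; "torque": the same for the moment, N m; "opening": finger opening in mm; "gripper_force": force on a finger pad.
Only numpy, scipy, OpenCV 4.12 (cv2) and the standard library are available. Lean on these libraries where they do the work, as an engineer would, in place of code of your own. Each camera call takes 0.05 s, during which the arm holds its last target. There are 200 camera calls.

TASK

Take the push rod out of its holder, push the recessed reset button of the relay box fully in with the rod's tip and let it spring back, and then with the tip of the same rod press the test stand's sprung lever half-way down and keep it there: the program finishes while still gripping the rod and holding the lever half-way. Keep the gripper itself off the relay box and the test stand, never push the lever all the way to its bottom stop, and leave the screwdriver, the jar and the spare relay where they are.

Things in the scene. Friction and masses are not known exactly. Their poses are not given: they have to be found in the camera images.
- rod: Loose push rod, 60 g, round, 115 mm long, standing upright in the holder. From the tip up: grey shank 8 mm diameter, 50 mm long; black guard disc 30 mm diameter, 5 mm thick; black handle 20 mm diameter, 60 mm long. Origin at the tip's centre, z towards the handle. In the holder the tip is 10 mm above the bench, the guard rests on the holder's top and the handle spans 65 to 125 mm height.
- holder: Pale wooden block 70 x 70 x 60 mm fixed to the bench, with one vertical 13 mm hole 54 mm deep in the middle of its top, in which the rod stands. Origin at the centre of its underside.
- relay_box: Black relay and fuse box fixed to the bench: tray 135 x 170 mm, walls 55 mm high, a row of four black relays (66 mm high) along its +x side; in the middle of its -x side a plain grey 50 x 50 mm module, 70 mm high, with the round reset port in its top. Origin on the bench right below the port; the tray spans -45 to +90 mm in its x, -85 to +85 mm in y; z up.
- reset_port (a point): Centre of the mouth of the reset port, level with the module's top face, 70 mm above the bench. The vertical hole through the grey top is 16 mm in diameter; the flat black 13 mm button in it lies 8 mm below the mouth at rest and 14 mm below when fully in.
- reset_button (a joint): Travel of the recessed reset button in m: 0 at rest, 0.006 fully in (straight down). Spring: about 2 N to start, 5 N fully in; it springs back by itself.
- test_stand: Grey test stand fixed to the bench: base 160 x 90 x 20 mm, two cheeks (90 mm high) carrying the hinge of a steel lever with a black pad at its end. Origin on the bench right below the pad; the base spans -32 to +128 mm in its x; hinge at x +85 mm, 75 mm high, lever points to -x. An aluminium scale post (6 x 10 mm, 105 mm high) stands 36 mm to the pad's +y side.
- lever_pad (a point): Middle of the top face of the flat black pad (36 mm along the lever, 34 mm across) at the lever's free end; moves with the lever. 98 mm above the bench at rest, 81 mm half-way, 64 mm at the bottom stop; sideways it moves less than 3 mm. The three black marks on the scale post beside it show these heights (the longest: half-way).
- lever (a joint): Angle of the sprung lever in rad: 0 at rest (sloping up 0.2 rad), 0.2 half-way (level), 0.4 at the bottom stop; grows as the pad is pressed down (pad 85 mm from the hinge). Spring: at the pad about 3 N to start, 7 N half-way, 10 N at the bottom; it springs back when let go.
- screwdriver: Bystander: screwdriver with a red handle lying on the bench, between the robot and the work. Leave it.
- jar: Bystander: jar with a metal lid, 60 mm diameter, 75 mm high, standing on the far part of the bench. Origin at the centre of its underside. Leave it.
- spare_relay: Bystander: loose black relay, 30 x 30 x 36 mm, standing on the far part of the bench. Origin at the centre of its underside. Leave it.
Mind the look-alikes: they are no part of the job. There is more than one size of the rod; the one meant has the size given above. Several things have the shape of the relay_box; the one meant has the colours described above.

How it is judged (in metres and radians):
On the way, in this order (a step that is already met when the one before it is completed fails the run):
1. the rod is gripped and lifted out of the holder (height (world z) of rod above 0.062 m and contact force between the fingers and rod above 1 N and contact force between rod and holder below 0.1 N), for 0.1 s.
2. the reset button is pushed in by the rod (at least 4.5 of its 6 mm) (value of joint reset_button above 0.0045 m and contact force between rod and relay_box above 1 N and contact force between the fingers and rod above 1 N), for 0.1 s.
3. the reset button has sprung back and the rod presses the lever half-way (0.13 to 0.27 rad) (value of joint reset_button below 0.001 m and value of joint lever between 0.13 and 0.27 rad and contact force between rod and test_stand above 2 N), for 0.2 s.
At the end, for the whole second after the job is handed in: The gripper holds the rod, whose tip keeps the lever still at half-way (between 0.13 and 0.27 rad of its 0.4) with more than 2 N; the reset button is back out (within 1 mm); screwdriver, jar and spare relay are within 20 mm of where they stood (all of step 3 and velocity of joint lever between -0.1 and 0.1 rad/s and contact force between the fingers and rod above 1 N and height (world z) of rod above 0.06 m and distance of each of screwdriver, jar, spare_relay from where it was at the start of the episode below 0.02 m); the arm keeps its last pose, push and grip.
It fails at once if the lever is pushed to its bottom stop (past 0.37 rad) (value of joint lever above 0.37 rad).
It fails at once if the gripper or arm touches the relay box or the test stand (contact force between any of the fingers, the arm and relay_box above 1 N or contact force between any of the fingers, the arm and test_stand above 1 N).
It fails at once if a bystander is moved by more than 20 mm (distance of any of screwdriver, jar, spare_relay from where it was at the start of the episode above 0.02 m).
It also fails if it takes over 45 s, if anything falls off the work surface, if the arm or the gripper's body presses on something with over 40 N, if the wrist force passes 120 N, or if a joint passes its speed limit or range.

## Working session

There is one attempt and no reset: what is moved stays moved. The work goes in short steps, Python scripts to look and compute and a shell command to move; the robot and the scene stay as the last step left them, time stands still between calls to the robot, and variables do not carry over. Pictures are saved under pics/ and viewed, at most 10 in all, crops included, and the job is handed in when it is done.

```bash
ls; mkdir -p pics
python3 - <<'E'
from rig import robot,cams
import cv2,numpy as np,pickle
d={}
for n in("scene","top"):
    s=cams.snapshot(n); d[n]=s
    cv2.imwrite(f"pics/{n}0.png",cv2.cvtColor(s["frame"],cv2.COLOR_RGB2BGR))
    print(n,s["intrinsics"].tolist(),np.round(s["world_from_camera"],3).tolist())
pickle.dump(d,open("s0.pkl","wb"))
print(robot.read_state())
E
```

```text
pics
scene [[378.74064725211554, 0.0, 317.48263614541713], [0.0, 378.74064725211554, 206.8373440852465], [0.0, 0.0, 1.0]] [[0.826, 0.414, -0.382, 833.414], [0.564, -0.625, 0.54, -477.742], [-0.015, -0.662, -0.75, 738.299], [0.0, 0.0, 0.0, 1.0]]
top [[372.40713926593327, 0.0, 320.4473367887481], [0.0, 372.40713926593327, 206.3812076269192], [0.0, 0.0, 1.0]] [[-0.001, -0.989, 0.149, 364.241], [-1.0, 0.003, 0.014, -28.15], [-0.014, -0.149, -0.989, 1003.55], [0.0, 0.0, 0.0, 1.0]]
{'t': 0.1, 'joints': array([-1.44096976e+00,  2.87085708e-01,  1.57805741e+00, -1.28178605e-05,
        1.27862954e+00, -1.49996859e-01]), 'joint_vel': array([-8.58896472e-05, -1.64337681e-03, -1.88671296e-03,  5.28981861e-04,
        3.24986253e-04,  7.11536431e-04]), 'tau': array([ 6.96899206e-04, -4.07296586e+01, -2.93699616e+01, -1.54247277e-04,
        3.40578576e-03,  2.86911188e-06]), 'eef_pos': array([ 186.37283733, -648.1233101 ,  230.0652449 ]), 'eef_rot': array([-3.13943529e+00, -3.13640720e-04,  2.79826793e-01]), 'force': array([-0.42686643, -0.17083886, -0.69305965]), 'torque': array([ 0.02206668, -0.00697469,  0.06235532]), 'gripper_force': 0.0, 'opening': 85.57921201822315}
```

View pics/scene0.png

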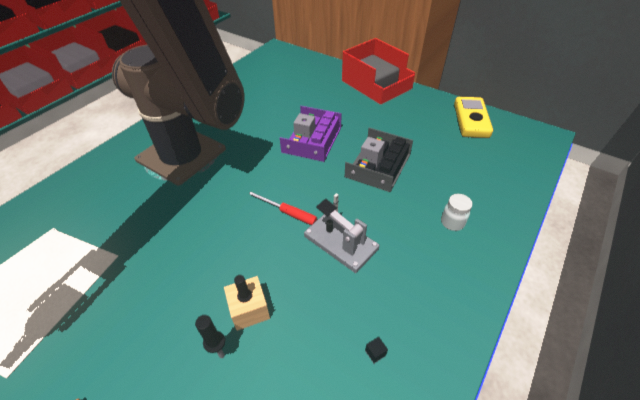

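View pics/top0.png

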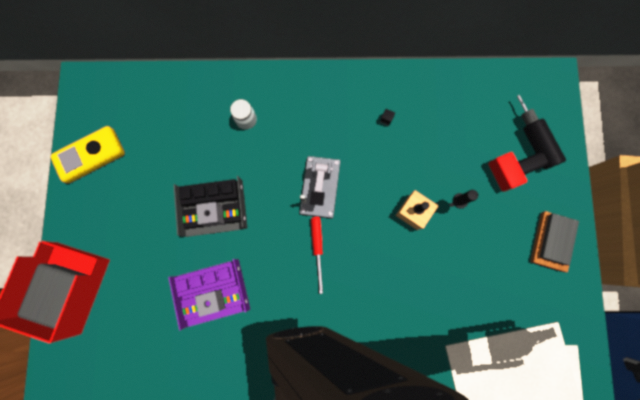

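The rod candidates are the one in the wooden holder (scene 243,290; top 418,208) and a larger look-alike standing free (scene 208,330; top 465,198). The one in the pale holder fits. The relay-box candidates are a purple one (scene 312,132; top 208,295) and a black one (scene 380,160; top 208,210). The black one fits. I'll confirm both in one enlarged crop.

Run:
```python
import cv2,numpy as np
s=cv2.imread("pics/scene0.png");t=cv2.imread("pics/top0.png")
def c(im,u,v,w,h): return cv2.resize(im[v:v+h,u:u+w],(400,300),interpolation=cv2.INTER_CUBIC)
a=np.hstack([c(s,180,260,120,90),c(t,390,170,100,75)])
b=np.hstack([c(t,165,165,100,75),c(t,270,145,100,75)])
cv2.imwrite("pics/m1.png",np.vstack([a,b]))
```

```text
(no output)
```

View pics/m1.png

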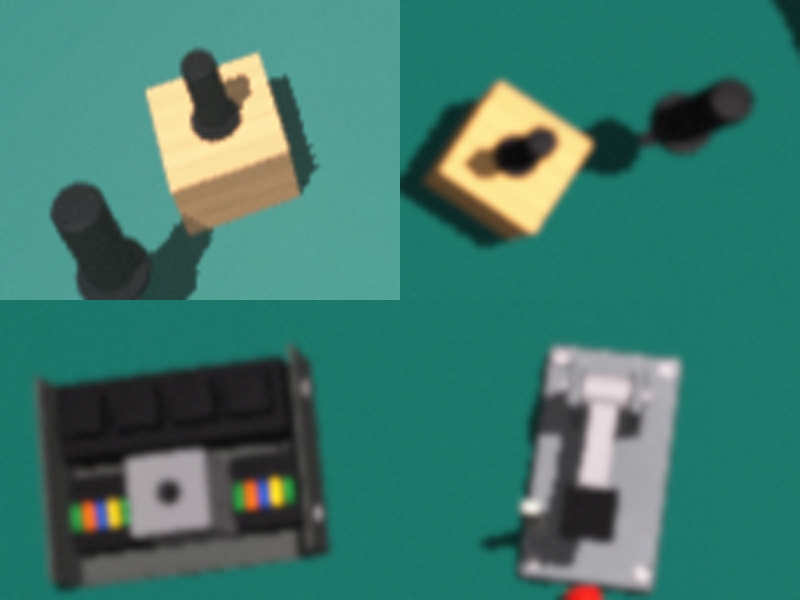

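The crops confirm both. The smaller rod in the holder has its top at top-px (425,205) and scene-px (239,279). The black box has its port at top-px (207,212.5), and the pad is at top-px (317.5,198.5). Next I need the scene pixels for the port and pad.

```bash
cat > h.py <<'E'
import numpy as np
def ray(s,uv):
    T=s["world_from_camera"];d=T[:3,:3]@np.linalg.solve(s["intrinsics"],[uv[0],uv[1],1]);return T[:3,3],d/np.linalg.norm(d)
def tri(obs):
    A=np.zeros((3,3));b=np.zeros(3);R=[ray(s,p) for s,p in obs]
    for o,d in R:
        P=np.eye(3)-np.outer(d,d);A+=P;b+=P@o
    x=np.linalg.solve(A,b);return x.round(1),[round(float(np.linalg.norm((np.eye(3)-np.outer(d,d))@(x-o))),1) for o,d in R]
def plane(s,uv,z):
    o,d=ray(s,uv);return (o+d*(z-o[2])/d[2]).round(1)
def proj(s,p):
    T=np.linalg.inv(s["world_from_camera"]);q=s["intrinsics"]@(T[:3,:3]@np.array(p)+T[:3,3]);return (q[:2]/q[2]).round(1)
E
python3 - <<'E'
import cv2,numpy as np,pickle
from h import *
d=pickle.load(open("s0.pkl","rb"));S,T=d["scene"],d["top"]
print("rodtop",tri([(T,(425,205)),(S,(239,278.8))]),plane(T,(425,205),125),plane(S,(239,278.8),125))
p=plane(T,(206.8,212.3),70);q=plane(T,(317,198.3),98);print("port",p,proj(S,p),"pad",q,proj(S,q))
s=cv2.imread("pics/scene0.png")
def c(im,u,v,w,h): return cv2.resize(im[v:v+h,u:u+w],(400,300),interpolation=cv2.INTER_CUBIC)
cv2.imwrite("pics/m2.png",np.hstack([c(s,335,120,80,60),c(s,300,190,80,60)]))
# edge of holder top in top view: yaw
hsv=cv2.cvtColor(T["frame"],cv2.COLOR_RGB2HSV);m=cv2.inRange(hsv,(12,60,190),(28,200,255));m[:,:380]=0;m[:,460:]=0;m[:150]=0;m[240:]=0
cn=max(cv2.findContours(m,cv2.RETR_EXTERNAL,cv2.CHAIN_APPROX_NONE)[0],key=cv2.contourArea)
r=cv2.minAreaRect(cn);print(r,plane(T,r[0],60));b=cv2.boxPoints(r);print([plane(T,x,60)[:2].tolist() for x in b])
E
```

```text
rodtop (array([ 499.4, -264. ,  125.2]), [0.5, 0.5]) [ 499.1 -264.4  125. ] [ 499.6 -263.6  125. ]
port [490.6 273.7  70. ] [372.4 145. ] pad [520.8  -6.9  98. ] [325.  206.7]
((418.4615173339844, 208.80767822265625), (28.289709091186523, 27.457656860351562), 33.690067291259766) [ 499.3 -264.9   60. ]
[[490.2, -215.3], [549.3, -256.3], [508.3, -314.5], [450.0, -273.4]]
```

View pics/m2.png

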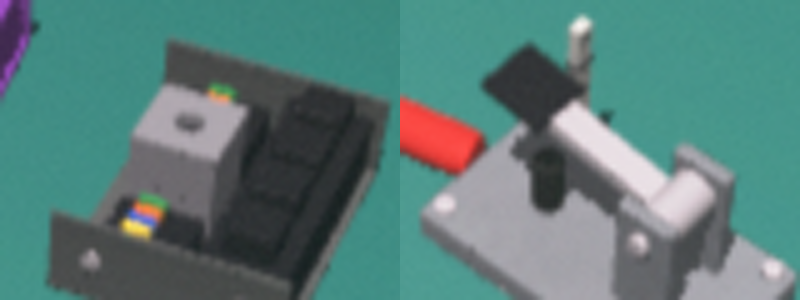

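The port is at scene-px (372.7,144.3) and the pad at (326,206.9). Both agree with the projections from the top view to within 1 px. Next is a planning helper.

```bash
cat >> h.py <<'E'
from scipy.spatial.transform import Rotation as Ro
def plan(p,rot,wps):
    "wps: (x,y,z,yaw or full rpy) world mm -> per call shift in m / turn in deg in the tool frame of that call's start"
    R=Ro.from_euler("xyz",rot);p=np.array(p)
    for x,y,z,yaw in wps:
        t=np.array([x,y,z]);R2=Ro.from_euler("xyz",[np.pi,0,yaw])
        print((R.inv().apply(t-p)/1000).round(4).tolist(),(R.inv()*R2).as_rotvec(degrees=True).round(2).tolist(),"dist",np.linalg.norm(t-p).round(1));p,R=t,R2
E
python3 - <<'E'
import pickle
from h import *
from rig import robot
d=pickle.load(open("s0.pkl","rb"));S,T=d["scene"],d["top"]
print("port",tri([(T,(206.8,212.3)),(S,(372.7,144.3))]));print("pad",tri([(T,(317,198.3)),(S,(326,206.9))]))
s=robot.read_state();plan(s["eef_pos"],s["eef_rot"],[(340,-460,230,.68),(499.4,-264,230,1.08)])
E
```

```text
port (array([490.8, 273.4,  72.4]), [0.6, 0.6])
pad (array([521.8,  -6.2,  97.1]), [1.1, 1.1])
[0.1996, -0.1384, 0.0004] [-0.12, -0.04, -22.93] dist 242.9
[0.2472, -0.0522, -0.0] [0.0, 0.0, -22.92] dist 252.6
```

```bash
python3 -m jog '[[[1,0.2,-0.138,0,-0.1,0,-23],[1,0.2,-0.138,0,-0.1,0,-23],[1,0.2,-0.138,0,-0.1,0,-23],[1,0.2,-0.138,0,-0.1,0,-23],[1,0.2,-0.138,0,-0.1,0,-23]]]' 30 && python3 -m jog '[[[1,0.243,-0.05,0,0,0,-23],[1,0.243,-0.05,0,0,0,-23],[1,0.243,-0.05,0,0,0,-23],[1,0.243,-0.05,0,0,0,-23],[1,0.243,-0.05,0,0,0,-23]]]' && python3 -m jog '[[[1,0,0,0,0,0,0],[1,0,0,0,0,0,0]]]'
python3 - <<'E'
from rig import robot,cams
from h import *
import cv2,pickle
s=cams.snapshot("wrist");cv2.imwrite("pics/w1.png",cv2.cvtColor(s["frame"],cv2.COLOR_RGB2BGR));pickle.dump(s,open("w1.pkl","wb"))
print("predicted rod top px",proj(s,(499.4,-264,125)),"guard",proj(s,(499.4,-264,65)))
st=robot.read_state();plan(st["eef_pos"],st["eef_rot"],[(499.4,-264,200,1.08)])
print(st["eef_pos"],st["joints"])
E
```

```text
t: 0.6
eef_pos: [341.6, -458.5, 230.7]
eef_rot: [3.141, -0.0, 0.682]
force: [-0.2, -1.1, 0.2]
opening: 85.8
gripper_force: 0.0
t: 1.1
eef_pos: [498.6, -266.9, 230.8]
eef_rot: [3.141, 0.001, 1.083]
force: [-0.6, -1.2, 0.2]
opening: 85.4
gripper_force: 0.0
t: 1.3
eef_pos: [498.1, -267.9, 230.6]
eef_rot: [3.141, 0.001, 1.085]
force: [-0.3, 0.1, 0.1]
opening: 85.3
gripper_force: 0.0
predicted rod top px [318.9 194. ] guard [319.  176.4]
[0.0052, -0.0007, 0.0307] [0.03, 0.08, 0.2] dist 31.1
[ 497.54788651 -268.88343005  230.67562927] [-6.74277568e-01  4.65044830e-02  1.85026188e+00 -1.29115440e-03
  1.24407797e+00 -1.86526539e-01]
```

View pics/w1.png

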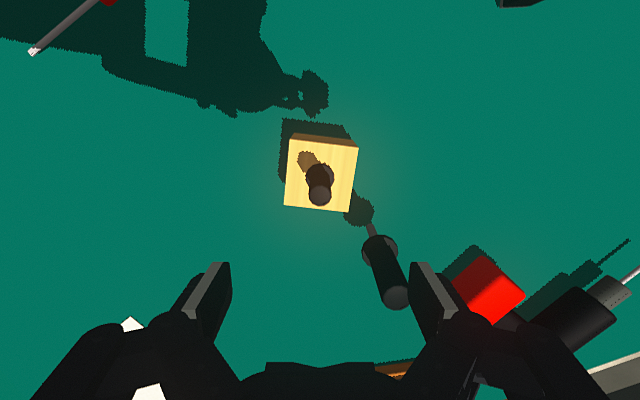

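The wrist view shows the rod top at (319,195), against a predicted (319,194). The large look-alike (top at 396,296) stands near the right finger, so I'll triangulate it before descending.

Run:
```python
import pickle
from h import *
from rig import robot
d=pickle.load(open("s0.pkl","rb"));S,T=d["scene"],d["top"];W=pickle.load(open("w1.pkl","rb"))
b=tri([(T,(472.5,194.6)),(S,(203,321)),(W,(396,296))]);print("big top",b)
g=tri([(T,(425,205)),(S,(239,278.8)),(W,(319,195))]);print("rod top",g)
D=b[0]-g[0]
for yaw in(.7,1.08,1.4): print(yaw,"big rod in tool x,y:",Ro.from_euler("xyz",[np.pi,0,yaw]).inv().apply(D).round(0))
p=np.mean([robot.read_state()["eef_pos"] for _ in range(5)],0);print(p)
s=robot.read_state()
plan(p,s["eef_rot"],[(*g[0][:2],231,1.35),(*g[0][:2],80,1.35)])
```

```text
big top (array([ 518.9, -366. ,  153.1]), [1.1, 0.7, 0.4])
rod top (array([ 499.3, -264.2,  125.5]), [0.4, 0.7, 0.4])
0.7 big rod in tool x,y: [-51.  90. -28.]
1.08 big rod in tool x,y: [-81.  65. -28.]
1.4 big rod in tool x,y: [-97.  37. -28.]
[ 497.54788651 -268.88343005  230.67562927]
[0.005, -0.0006, -0.0003] [0.02, 0.08, -15.27] dist 5.0
[0.0, -0.0, 0.151] [0.0, 0.0, 0.0] dist 151.0
```

```bash
python3 -m jog '[[[1,0.005,0,0,0,0,-15.3],[1,0.005,0,0,0,0,-15.3],[1,0.005,0,0,0,0,-15.3],[1,0.005,0,0,0,0,-15.3]]]'
python3 - <<'E'
from rig import robot,cams
from h import *
import pickle
W=pickle.load(open("w1.pkl","rb"));c=W["world_from_camera"][:3,3]-np.array([498,-268.5,230.6])
print("cam in tool",Ro.from_euler("xyz",[np.pi,0,1.083]).inv().apply(c).round(0))
s=robot.read_state();print(s["eef_pos"],s["eef_rot"]);plan(s["eef_pos"],s["eef_rot"],[(499.3,-264.2,130,1.35),(499.3,-264.2,80,1.35)])
E
```

```text
t: 1.75
eef_pos: [499.4, -265.7, 231.0]
eef_rot: [3.141, 0.001, 1.345]
force: [-0.3, -0.2, -0.2]
opening: 85.5
gripper_force: 0.0
cam in tool [  83.   -1. -142.]
[ 499.37229799 -265.74022082  230.99482617] [3.14082587e+00 1.33563847e-03 1.34503008e+00]
[0.0016, -0.0005, 0.101] [0.04, 0.08, -0.28] dist 101.0
[0.0, -0.0, 0.05] [0.0, 0.0, 0.0] dist 50.0
```

```bash
python3 -m jog '[[[1,0.001,0,0.05,0,0,0],[1,0.001,0,0.1,0,0,0],[1,0.001,0,0.12,0,0,0],[1,0.001,0,0.135,0,0,0],[1,0.001,0,0.151,0,0,0]]]' && python3 -m jog '[[[1,0,0,0,0,0,0],[0.3,0,0,0,0,0,0],[0,0,0,0,0,0,0],[0,0,0,0,0,0,0],[0,0,0,0,0,0,0]]]' 40 && python3 -m jog '[[[0,0,0,0,0,0,0],[0,0,0,0,0,0,0],[0,0,0,0,0,0,0]]]'
```

```text
t: 2.25
eef_pos: [500.8, -264.8, 80.0]
eef_rot: [3.139, 0.002, 1.348]
force: [0.4, -0.2, 0.2]
opening: 85.5
gripper_force: 0.0
t: 2.75
eef_pos: [501.1, -264.2, 81.2]
eef_rot: [3.139, 0.002, 1.35]
force: [-1.3, 0.1, -0.1]
opening: 28.3
gripper_force: 0.0
t: 3.05
eef_pos: [501.0, -264.2, 81.0]
eef_rot: [3.139, 0.002, 1.35]
force: [-0.1, 0.3, 3.8]
opening: 19.0
gripper_force: 39.0
```

```bash
python3 -m jog '[[[0,0,0,-0.02,0,0,0],[0,0,0,-0.045,0,0,0],[0,0,0,-0.07,0,0,0],[0,0,0,-0.11,0,0,0],[0,0,0,-0.15,0,0,0]]]' 60 && python3 -m jog '[[[0,0,0,0,0,0,0],[0,0,0,0,0,0,0]]]'
python3 - <<'E'
from rig import robot,cams
from h import *
import cv2,pickle
s=robot.read_state();p=s["eef_pos"];print(p,s["eef_rot"],s["joints"])
d={n:cams.snapshot(n) for n in("top","scene","wrist")};pickle.dump(d,open("s1.pkl","wb"))
m=[]
for n in d:
    u,v=proj(d[n],p-[0,0,40]).astype(int);print(n,u,v)
    u=max(u,50);v=min(max(v,50),350)
    f=cv2.cvtColor(d[n]["frame"],cv2.COLOR_RGB2BGR);m.append(cv2.resize(f[v-50:v+50,u-50:u+50],(266,266),interpolation=cv2.INTER_CUBIC))
    print(n,"exp tip",proj(d[n],p-[0,0,71]),"guard bottom",proj(d[n],p-[0,0,21]),"crop origin",u-50,v-50)
cv2.imwrite("pics/g1.png",np.hstack(m))
plan(p,s["eef_rot"],[(490.8,273.5,231,1.35)])
E
```

```text
t: 3.55
eef_pos: [499.5, -262.9, 229.8]
eef_rot: [-3.14, -0.0, 1.35]
force: [0.4, -0.2, -1.1]
opening: 18.6
gripper_force: 58.5
t: 3.75
eef_pos: [500.6, -263.7, 230.7]
eef_rot: [3.139, 0.002, 1.35]
force: [-0.2, -0.9, -2.2]
opening: 18.6
gripper_force: 58.6
[ 500.55010468 -263.69677858  230.69993319] [3.13913227e+00 1.92069552e-03 1.34971839e+00] [-6.63865681e-01  4.56257766e-02  1.85113047e+00 -7.19894313e-04
  1.24179044e+00 -4.42558547e-01]
top 432 199
top exp tip [428.6 202. ] guard bottom [435.  198.3] crop origin 382 149
scene 232 259
scene exp tip [236. 269.] guard bottom [230.8 253.1] crop origin 182 209
wrist 322 233
wrist exp tip [322.  215.9] guard bottom [322.5 247.6] crop origin 272 183
[0.522, -0.1273, -0.0016] [0.14, 0.11, -0.02] dist 537.3
```

View pics/g1.png

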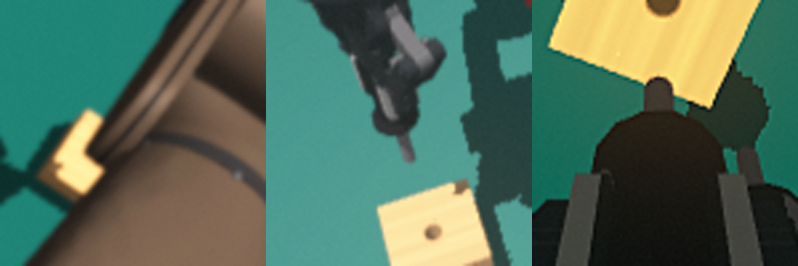

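The rod is lifted. In scene its tip is at about (235,269), against an expected (236,269), and in wrist the tip edge is at about (320,212.5). It hangs straight with a tip offset of about 71 mm. Next I carry it to above the port.

```bash
python3 -m jog '[[[0,0.03,-0.007,0,0,0,0],[0,0.07,-0.017,0,0,0,0],[0,0.115,-0.028,0,0,0,0],[0,0.16,-0.039,0,0,0,0],[0,0.205,-0.05,0,0,0,0]]]' && python3 -m jog '[[[0,0.045,-0.011,0,0,0,0],[0,0.09,-0.022,0,0,0,0],[0,0.135,-0.033,0,0,0,0],[0,0.18,-0.044,0,0,0,0],[0,0.22,-0.054,0,0,0,0]]]' && python3 -m jog '[[[0,0.04,-0.01,0,0,0,0],[0,0.07,-0.017,0,0,0,0],[0,0.095,-0.023,0,0,0,0],[0,0.097,-0.023,0.02,0,0,0],[0,0.097,-0.023,0.035,0,0,0]]]' && python3 -m jog '[[[0,0,0,0,0,0,0],[0,0,0,0,0,0,0],[0,0,0,0,0,0,0]]]'
python3 - <<'E'
from rig import robot,cams
from h import *
import cv2,pickle
s=robot.read_state();p=s["eef_pos"];print(p,s["eef_rot"],s["force"],s["joints"])
w=cams.snapshot("wrist");pickle.dump(w,open("w2.pkl","wb"))
print("exp tip",proj(w,p-[0,0,71]),"exp port",proj(w,(490.8,273.4,70)))
f=cv2.cvtColor(w["frame"],cv2.COLOR_RGB2BGR);cv2.imwrite("pics/w2.png",cv2.resize(f[110:310,190:450],None,fx=3,fy=3,interpolation=cv2.INTER_CUBIC))
plan(p,s["eef_rot"],[(490.8,273.5,190,1.35)])
E
```

```text
t: 4.4
eef_pos: [495.2, -50.7, 227.6]
eef_rot: [-3.139, 0.001, 1.349]
force: [1.4, -0.0, -1.3]
opening: 18.7
gripper_force: 58.6
t: 4.9
eef_pos: [490.7, 175.9, 227.4]
eef_rot: [-3.139, 0.002, 1.35]
force: [0.2, -0.3, -0.4]
opening: 18.1
gripper_force: 58.6
t: 5.4
eef_pos: [489.7, 274.0, 191.4]
eef_rot: [-3.139, 0.003, 1.352]
force: [0.1, -0.4, -0.9]
opening: 18.8
gripper_force: 58.6
t: 5.7
eef_pos: [491.5, 273.0, 194.8]
eef_rot: [3.14, 0.001, 1.349]
force: [-0.3, -0.3, -1.2]
opening: 18.9
gripper_force: 58.6
[491.46987303 272.98432443 194.8258063 ] [3.13981640e+00 9.73436043e-04 1.34865797e+00] [-0.33885082 -0.34014336 -1.19307285] [ 0.32735316  0.07188437  1.891443   -0.00190328  1.17725953  0.55021959]
exp tip [319.8 213.6] exp port [318.8 191.8]
[0.0004, -0.0008, 0.0048] [0.1, 0.06, -0.08] dist 4.9
```

View pics/w2.png

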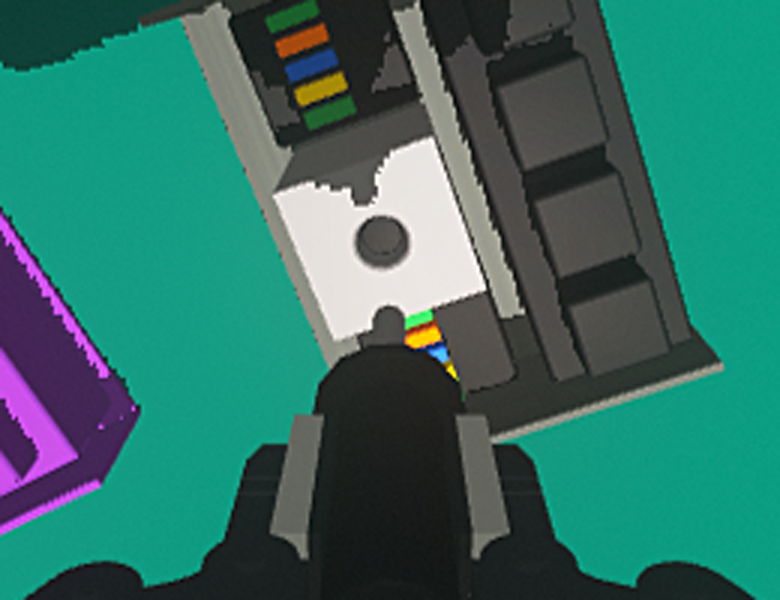

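The wrist crop shows the port mouth at full-image px (317.3,190.7), against an expected (318.8,191.8). The rod tip is at about (319.5,214), against (319.8,213.6). I'll work out the correction and then descend.

Run:
```python
from rig import robot
from h import *
import pickle
w=pickle.load(open("w2.pkl","rb"));s=robot.read_state();p=s["eef_pos"]
q=plane(w,(317.3,190.7),70);t=plane(w,(319.5,214),p[2]-71);print("port",q,"tip",t,"eef",p)
d=(q-t)[:2];print("port-tip",d);plan(p,s["eef_rot"],[(p[0]+d[0],p[1]+d[1],153,1.35),(490.6,273.4,153,1.35)])
```

```text
port [489.7 274.7  70. ] tip [491.2 272.9 124.2] eef [491.6106675  273.11028703 195.17777487]
port-tip [-1.5  1.8]
[0.0014, -0.002, 0.0422] [0.13, 0.03, -0.07] dist 42.2
[-0.0014, 0.0008, 0.0] [0.0, 0.0, 0.0] dist 1.6
```

```bash
python3 -m jog '[[[0,0.001,-0.0015,0.02,0,0,0],[0,0.001,-0.0015,0.035,0,0,0],[0,0.001,-0.0015,0.045,0,0,0],[0,0.001,-0.0015,0.052,0,0,0],[0,0.001,-0.0015,0.058,0,0,0]]]' && python3 -m jog '[[[0,0,0,0.002,0,0,0],[0,0,0,0.004,0,0,0],[0,0,0,0.006,0,0,0],[0,0,0,0.006,0,0,0]]]'
```

```text
t: 6.25
eef_pos: [489.9, 274.6, 135.8]
eef_rot: [3.141, 0.001, 1.35]
force: [0.8, 0.5, -0.7]
opening: 18.7
gripper_force: 58.6
t: 6.65
eef_pos: [490.0, 274.8, 131.0]
eef_rot: [3.14, 0.001, 1.35]
force: [-1.8, -0.8, 2.9]
opening: 18.6
gripper_force: 58.5
```

```bash
python3 -m jog '[[[0,0,0,0.0015,0,0,0],[0,0,0,0.003,0,0,0],[0,0,0,0.004,0,0,0],[0,0,0,0.004,0,0,0]]]' && python3 -m jog '[[[0,0,0,0.001,0,0,0],[0,0,0,0.002,0,0,0],[0,0,0,0.002,0,0,0],[0,0,0,0.002,0,0,0]]]'
```

```text
t: 7.05
eef_pos: [490.2, 274.9, 127.0]
eef_rot: [3.14, 0.001, 1.35]
force: [-0.7, -0.3, 5.2]
opening: 18.3
gripper_force: 58.8
t: 7.45
eef_pos: [490.5, 275.1, 126.8]
eef_rot: [3.14, 0.001, 1.35]
force: [-4.4, -0.9, 11.8]
opening: 18.8
gripper_force: 59.8
```

The button bottomed out (about 13 N net at TCP z 127, tip at 56 mm). I retract and carry the rod to above the lever pad.

```bash
python3 -m jog '[[[0,0,0,-0.008,0,0,0],[0,0,0,-0.02,0,0,0],[0,0,0,-0.045,0,0,0],[0,0,0,-0.075,0,0,0],[0,0,0,-0.1,0,0,0]]]' && python3 -m jog '[[[0,-0.03,0.0103,0,0,0,0],[0,-0.07,0.024,0,0,0,0],[0,-0.115,0.0394,0,0,0,0],[0,-0.16,0.0549,0,0,0,0],[0,-0.2,0.0686,0,0,0,0]]]' && python3 -m jog '[[[0,-0.03,0.0103,0,0,0,0],[0,-0.055,0.0189,0,0,0,0],[0,-0.0674,0.023,0.01,0,0,0],[0,-0.0674,0.023,0.02,0,0,0],[0,-0.0674,0.023,0.02,0,0,0]]]' && python3 -m jog '[[[0,0,0,0,0,0,0],[0,0,0,0,0,0,0]]]'
python3 - <<'E'
from rig import robot,cams
from h import *
import cv2,pickle
s=robot.read_state();p=s["eef_pos"];print(p,s["eef_rot"],s["force"])
w=cams.snapshot("wrist");pickle.dump(w,open("w3.pkl","wb"))
print("exp tip",proj(w,p-[0,0,71]),"exp pad",proj(w,(521.3,-6.5,98)))
f=cv2.cvtColor(w["frame"],cv2.COLOR_RGB2BGR);cv2.imwrite("pics/w3.png",cv2.resize(f[110:310,190:450],None,fx=3,fy=3,interpolation=cv2.INTER_CUBIC))
E
```

```text
t: 7.95
eef_pos: [489.8, 274.8, 225.4]
eef_rot: [3.14, 0.001, 1.35]
force: [0.8, -0.7, 0.3]
opening: 18.5
gripper_force: 58.5
t: 8.45
eef_pos: [512.5, 62.7, 224.5]
eef_rot: [3.14, 0.002, 1.35]
force: [0.4, 0.7, -0.5]
opening: 18.5
gripper_force: 58.6
t: 8.95
eef_pos: [518.8, -5.2, 201.8]
eef_rot: [-3.137, 0.001, 1.35]
force: [0.5, -0.2, -1.7]
opening: 18.8
gripper_force: 58.6
t: 9.15
eef_pos: [520.5, -5.0, 204.8]
eef_rot: [3.141, 0.001, 1.351]
force: [-0.0, 0.4, -1.6]
opening: 18.3
gripper_force: 58.6
[520.46563136  -5.03789659 204.76430587] [3.14051432e+00 1.13533540e-03 1.35145119e+00] [-0.03443805  0.44904051 -1.61058059]
exp tip [319.9 213.6] exp pad [321.1 199.8]
```

View pics/w3.png

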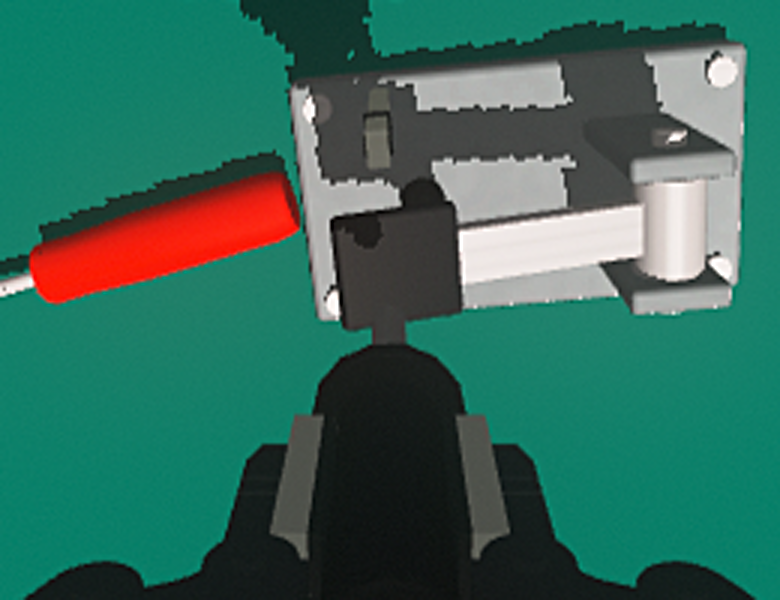

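The pad centre is at (322.7,199) in the full image, 1.5 px from the prediction, and the tip hangs above the pad with the scale post clear. I descend gently.

```bash
python3 -m jog '[[[0,-0.001,0.0018,0.01,0,0,0],[0,-0.001,0.0018,0.02,0,0,0],[0,-0.001,0.0018,0.028,0,0,0],[0,-0.001,0.0018,0.033,0,0,0],[0,-0.001,0.0018,0.036,0,0,0]]]' && python3 -m jog '[[[0,0,0,0.003,0,0,0],[0,0,0,0.006,0,0,0],[0,0,0,0.009,0,0,0],[0,0,0,0.011,0,0,0],[0,0,0,0.011,0,0,0]]]'
```

```text
t: 9.7
eef_pos: [521.6, -7.5, 168.2]
eef_rot: [-3.141, 0.001, 1.35]
force: [-1.6, -0.2, 2.7]
opening: 18.5
gripper_force: 58.6
t: 10.2
eef_pos: [522.0, -7.7, 157.9]
eef_rot: [3.14, 0.001, 1.35]
force: [-1.6, 0.3, 5.0]
opening: 18.6
gripper_force: 59.1
```

```bash
python3 -m jog '[[[0,0,0,0.002,0,0,0],[0,0,0,0.004,0,0,0],[0,0,0,0.0055,0,0,0],[0,0,0,0.0055,0,0,0],[0,0,0,0.0055,0,0,0]]]' && python3 -m jog '[[[0,0,0,0,0,0,0],[0,0,0,0,0,0,0],[0,0,0,0,0,0,0],[0,0,0,0,0,0,0]]]'
python3 - <<'E'
from rig import robot,cams
from h import *
import cv2
s=robot.read_state();p=s["eef_pos"];print(p,s["force"])
m=[]
for n in("scene","wrist"):
    w=cams.snapshot(n);u,v=proj(w,(522,-7,90)).astype(int);print(n,u,v,proj(w,(521.5,29.5,98)),proj(w,(521.5,29.5,81)),proj(w,p-[0,0,71]))
    f=cv2.cvtColor(w["frame"],cv2.COLOR_RGB2BGR);k=40 if n=="scene" else 75
    m.append(cv2.resize(f[v-k:v+k,u-k:u+k],(400,400),interpolation=cv2.INTER_CUBIC))
cv2.imwrite("pics/l1.png",np.hstack(m))
E
```

```text
t: 10.7
eef_pos: [521.8, -7.6, 152.7]
eef_rot: [3.141, 0.002, 1.35]
force: [-2.6, -0.2, 5.8]
opening: 18.8
gripper_force: 59.2
t: 11.1
eef_pos: [521.9, -7.7, 152.8]
eef_rot: [3.141, 0.002, 1.35]
force: [-2.7, 0.5, 5.7]
opening: 18.5
gripper_force: 59.2
[521.86794042  -7.65235493 152.78090011] [-2.67996699  0.54445354  5.69369139]
scene 325 209 [333.9 197. ] [333.8 201.9] [325.2 211.8]
wrist 320 216 [307.  170.7] [307.9 165.1] [320.  213.6]
```

View pics/l1.png

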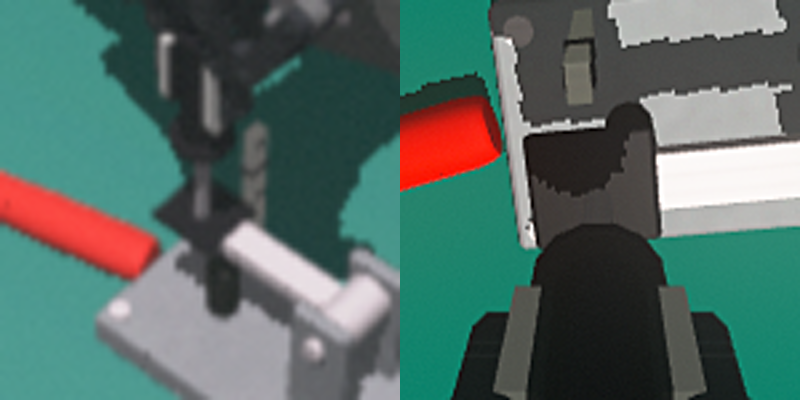

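The tip rests on the middle of the pad with the lever level. The TCP height puts the tip at about 82 mm, and the net force of about 7 N matches half-way, with the reading steady. I hand in now.

```bash
python3 -c "
from rig import robot
print(robot.hand_in())"
```

```text
the job is handed in; nothing more can be done
None
```

I pushed the reset button fully in with the rod and pulled the rod back out, then handed the job in with the gripper still holding the rod and the lever about half-way (tip at about 82 mm, about 7 N); I did not re-check the button's return with the camera, and no verdict came back.

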